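Turn the parts row round for the opposite seat

TASK

The pupil with the red rack sits on the other side of the bench, so the row of parts jars has to run the other way round there: move all four jars from the wooden rack to the red rack in reverse order, so that the jar at the left end of the wooden rack, as the robot sees it, finishes at the right end of the red rack, the second from the left finishes second from the right, and so on. Each jar must stand upright on the floor of its own place in the red rack.

Things in the scene. Friction and masses are not known exactly. Their poses are not given: they have to be found in the camera images.
- center_yellow (a point): Centre (half-way up) of the round screw-top parts jar with a yellow lid and yellow band on a white pot, 40 mm in diameter (lid 41 mm), 60 mm tall, about 80 g, closed, flat-bottomed, z up along its axis. It starts upright on the tile of its own colour in the wooden rack, its centre 41 mm above the table; standing in the red rack its centre is 38 mm above the table.
- center_green (a point): Centre (half-way up) of the round screw-top parts jar with a green lid and green band on a white pot, 40 mm in diameter (lid 41 mm), 60 mm tall, about 80 g, closed, flat-bottomed, z up along its axis. It starts upright on the tile of its own colour in the wooden rack, its centre 41 mm above the table; standing in the red rack its centre is 38 mm above the table.
- center_blue (a point): Centre (half-way up) of the round screw-top parts jar with a blue lid and blue band on a white pot, 40 mm in diameter (lid 41 mm), 60 mm tall, about 80 g, closed, flat-bottomed, z up along its axis. It starts upright on the tile of its own colour in the wooden rack, its centre 41 mm above the table; standing in the red rack its centre is 38 mm above the table.
- center_black (a point): Centre (half-way up) of the round screw-top parts jar with a black lid and black band on a white pot, 40 mm in diameter (lid 41 mm), 60 mm tall, about 80 g, closed, flat-bottomed, z up along its axis. It starts upright on the tile of its own colour in the wooden rack, its centre 41 mm above the table; standing in the red rack its centre is 38 mm above the table.
- tile_yellow: Flat yellow square tile, 60 x 60 x 3 mm, fixed in the floor of one place of the wooden rack, under the yellow jar at the start; it stays there and goes on showing where that jar came from. Origin: centre of its underside, 8 mm above the table. The order of the tiles differs from start to start.
- tile_green: Flat green square tile, 60 x 60 x 3 mm, fixed in the floor of one place of the wooden rack, under the green jar at the start; it stays there and goes on showing where that jar came from. Origin: centre of its underside, 8 mm above the table. The order of the tiles differs from start to start.
- tile_blue: Flat blue square tile, 60 x 60 x 3 mm, fixed in the floor of one place of the wooden rack, under the blue jar at the start; it stays there and goes on showing where that jar came from. Origin: centre of its underside, 8 mm above the table. The order of the tiles differs from start to start.
- tile_black: Flat black square tile, 60 x 60 x 3 mm, fixed in the floor of one place of the wooden rack, under the black jar at the start; it stays there and goes on showing where that jar came from. Origin: centre of its underside, 8 mm above the table. The order of the tiles differs from start to start.
- src: Light wooden rack, a low tray in which the jars start, 74 (x) by 284 (y) mm, fixed. Origin: centre of its underside, on the table. Four open places in a row, 66 x 66 mm inside, centres at x = 0, y = +105, +35, -35, -105 mm. Floor 8 mm up, walls and dividers 4 mm thick, tops 22 mm up. y runs along the row to the robot's left, x away from the robot; turned by up to 0.3 rad.
- dst: Red rack, a low tray, empty at the start, 74 (x) by 284 (y) mm, fixed. Origin: centre of its underside, on the table. Four open places in a row, 66 x 66 mm inside, centres at x = 0, y = +105, +35, -35, -105 mm. Floor 8 mm up, walls and dividers 4 mm thick, tops 22 mm up. Axes as the wooden rack's; it stands left or right of that one. Reverse order: from y = a there to y = -a here.
Not all that is in view belongs to the job. Of the things like the part that bears center_black, leave any that is orange; of the rest the larger one is meant. Of the things that look like the part that bears center_yellow, the smaller one is meant.

How it is judged:
By the outcome, as a careful person would: the job done as asked, in the order asked, and still so for the second after the job is handed in, with the robot touching nothing.
It also fails if it takes over 96 s, if anything falls off the work surface, if the arm or the gripper's body presses on something with over 40 N, if the wrist force passes 120 N, or if a joint passes its speed limit or range.

ROBOT

A 6-joint arm with a two-finger parallel gripper is mounted at the origin on the work surface. World frame = base frame: x ahead of the robot, y to its left, z up, the work surface at z = 0. Lengths are in mm, angles in rad, forces in N, time in s.
With the tool pointing down it reaches from about 300 to 775 mm from the base axis. Payload 14.6 kg.
Tool frame: the origin (TCP) lies between the finger pads; the fingertips stand 8 mm ahead of it and the grasp point (between the pads) lies 11 mm behind it; z points along the fingers, y is the direction in which the jaws open and shut (so a half turn about z gives the same grasp; the last joint's range is limited). The gripper opens to 94 mm and grips with 3 to 60 N. Pads are 16 mm wide; open, the fingers measure 119 mm over their backs; the gripper's body (75 mm by 177 mm) begins 78 mm behind the grasp point.
Start: joints at [1.041, 0.3, 1.521, -0, 1.321, -0.067], TCP at [245.546, 492.134, 213.446] pointing down, gripper open.
Joint ranges: [-3.03, 3.03], [-0.79, 2.21], [0.23, 2.52], [-1.04, 4.18], [0, 3.07], [-2.55, 2.55]. Speed limits (rad/s): [2.22, 2.22, 2.57, 3.14, 3.14, 3.14].

INTERFACE

Orientations are given as [roll, pitch, yaw] about the fixed x, y, z axes, in that order (R = Rz(yaw) Ry(pitch) Rx(roll)).
In Python, from cell import manip, cams, models gives the robot as it stands. The module is installed in compiled form; this text tells all that it offers.
- The arm moves only by the shell command python3 -m pendant 'ROWS' [OPENING] [FORCE]. ROWS is JSON, a list that holds one entry, the list of rows, each a list of 4 numbers: the shift along the tool's x, y, z in cm, then the turn about the tool's z in rad. In form: [[[x, y, z, roll], ...]]. A call has 1 to 5 rows; each row is the pose to reach, as a shift and turn from the pose commanded when the call began, along the tool's axes at that moment; what a row does not reach only later rows make up. A row lasts 1/10 s, in which the tool goes at most 50 mm and 8.59 degrees, less where a joint would pass 70% of its speed; a pose out of reach is approached as far as the arm can. A call with a gripper value outside its range is refused whole. OPENING is the opening, from -1 (shut) to 1 (fully open), so that 0 is half open, set as the call begins (- or left out, the last holds). The fingers move at their own pace and stop on an object; FORCE is the grip in N (left out, the last holds). Time passes only in rows, so rows that repeat a pose let the fingers close. It gives the time, the measured TCP pose, the force and the opening at its end, in the units of the state.
- manip.read_state(): the state, without advancing time (a new reading comes with each control period).
- cams.camera(name): name is "scene" or "top"; returns a dict with "frame" (420x560x3 uint8, red, green, blue), "K" (3x3 intrinsics, pixels), "D" ([k1, k2, p1, p2, k3] as OpenCV has them; the pictures are not rectified), "pose" (4x4, takes a point from camera to world coordinates). Camera axes: x right, y down, z forward; pixel columns grow to the right and rows downward; lengths in mm; the calibration is good to about 2 mm. A picture is of the moment at which its call begins. There is no depth.
- manip.sign_off(): hands the job in, once; it reports no verdict.
Trained networks look in the newest picture that a camera, given by its name, has taken for a name from the list of things; names that differ only in an ending like _2 or _b are one class to them, and where a whole thing is asked for, a point or a joint stands for the part that bears it (a point fixed in the world has none). Each returns a list of dicts, best first, with "score" (0 to 1); they miss things now and then, are a little off and sometimes report something else, mostly with a low value. They report only what shows in the picture. A call takes as long as a camera call. They do not tell look-alikes from the thing itself.
- models.regions_of(camera, name): "pixels" (420x560 bool, what is visible of it) and "point" ([column, row] in pixels, amid what is visible of it).
The state is a dict: "clock": time; "joints": joint angles; "qd": joint speeds; "effort": joint torques, N m; "eef_pos": TCP position; "eef_rot": TCP orientation; "wrist_force": force on the tool from outside, world axes, zero at the start; "moment": the same for the moment, N m; "finger_gap": finger opening in mm.
Only numpy, scipy, OpenCV 4.12 (cv2) and the standard library are available. Lean on these libraries where they do the work, as an engineer would, in place of code of your own. Each camera call takes 0.05 s, during which the arm holds its last target.

## Working session

There is one attempt and no reset: what is moved stays moved. The work goes in short steps, Python scripts to look and compute and a shell command to move; the robot and the scene stay as the last step left them, time stands still between calls to the robot, and variables do not carry over. Pictures are saved under pics/ and viewed, and the job is handed in when it is done.

```bash
mkdir -p pics; python3 - <<'E'
from cell import manip,cams,models
import cv2
print(manip.read_state())
for n in("scene","top"):
    c=cams.camera(n);cv2.imwrite(f"pics/{n}0.png",c["frame"][:,:,::-1]);print(n,c["K"],c["D"],c["pose"])
    for k in("center_yellow","center_green","center_blue","center_black","src","dst"):
        print(k,[(round(r["score"],2),[round(float(v)) for v in r["point"]],int(r["pixels"].sum())) for r in models.regions_of(n,k)])
E
```

```text
{'clock': 0.0, 'joints': array([ 1.04139027e+00,  3.00435328e-01,  1.52161071e+00,  1.13723529e-05,
        1.32072846e+00, -6.65961154e-02]), 'qd': array([ 0.00075538, -0.00108624, -0.00099056,  0.00133056, -0.00050125,
       -0.00045776]), 'effort': array([ 9.24946153e-05, -5.31798184e+01, -3.52744710e+01,  7.07867648e-02,
        2.43159255e-02, -1.38384867e-04]), 'eef_pos': array([245.41519655, 491.90551502, 212.89342404]), 'eef_rot': array([-3.14041417e+00, -8.96386989e-05,  2.67877984e+00]), 'wrist_force': array([ 0.5906822 ,  0.39253445, -0.32895389]), 'moment': array([ 0.01920379, -0.01688254,  0.00436576]), 'finger_gap': 94.0185159879118}
scene [[392.43633548   0.         282.29614133]
 [  0.         392.43633548 206.04935282]
 [  0.           0.           1.        ]] [0.00236765 0.         0.         0.         0.        ] [[ 7.45556266e-01  5.18917061e-01 -4.18175727e-01  8.78682916e+02]
 [ 6.66294631e-01 -5.93614556e-01  4.51301699e-01 -3.93113161e+02]
 [-1.40470472e-02 -6.15099051e-01 -7.88324703e-01  7.19055864e+02]
 [ 0.00000000e+00  0.00000000e+00  0.00000000e+00  1
[... 431 characters left out ...]
     ]] [0.02431242 0.         0.         0.         0.        ] [[ 4.90988039e-03 -9.90247308e-01  1.39234202e-01  4.44404875e+02]
 [-9.99663820e-01 -1.31568368e-03  2.58943385e-02 -4.22660529e+00]
 [-2.54586109e-02 -1.39314532e-01 -9.89920866e-01  8.51715513e+02]
 [ 0.00000000e+00  0.00000000e+00  0.00000000e+00  1.00000000e+00]]
center_yellow [(0.98, [348, 225], 409), (0.92, [312, 283], 730), (0.63, [434, 210], 412)]
center_green [(0.8, [413, 211], 491)]
center_blue [(0.96, [451, 207], 541), (0.52, [192, 222], 4838)]
center_black [(0.84, [375, 221], 421), (0.6, [387, 157], 459), (0.49, [350, 274], 201), (0.27, [414, 212], 522)]
src [(0.95, [385, 219], 1284)]
dst [(0.68, [191, 221], 4921)]
```

View pics/scene0.png

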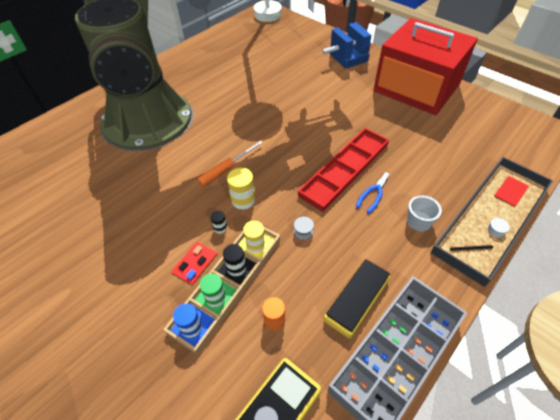

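View pics/top0.png

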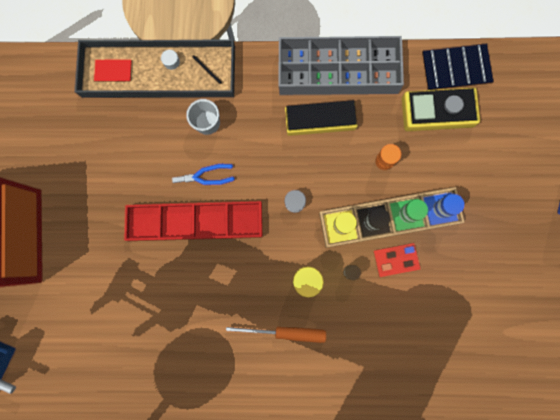

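```bash
python3 - <<'E'
import cv2,numpy as np
a=cv2.imread("pics/top0.png")[130:310,290:490];b=cv2.imread("pics/scene0.png")[160:350,150:350]
a=cv2.resize(a,(400,360),interpolation=2);b=cv2.resize(b,(400,380),interpolation=2)
cv2.imwrite("pics/crop0.png",np.hstack([a,b[:360]]))
E
```

```text
(no output)
```

View pics/crop0.png

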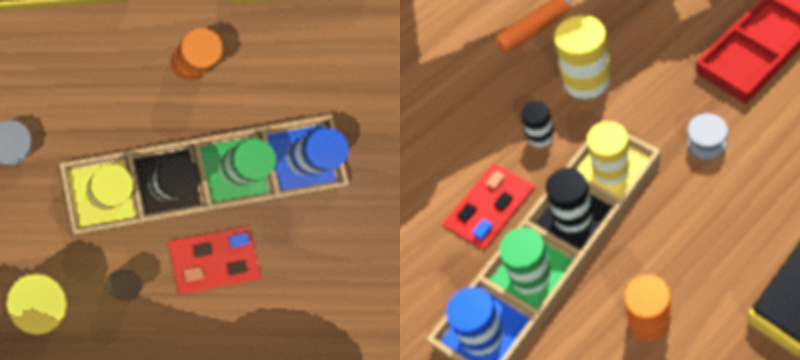

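Candidates (top picture):
- **Yellow:** (342,223) in the rack, against the larger jar at (308,282).
- **Black-type:** (375,221) in the rack, against the small black jar at (352,272) and the orange one at (390,155).
- **Green and blue:** only one of each, at (413,211) and (450,206).

The crop confirms that the smaller yellow and the larger black jar stand in the wooden rack. From the robot's left the order is yellow, black, green, blue. The red rack therefore has to read blue, green, black, yellow from the left.

Next I fit the poses.

```bash
cat > h.py <<'E'
from cell import manip,cams,models
import cv2,numpy as np
from scipy.optimize import minimize
J=["yellow","green","blue","black"]
def proj(c,P):
    T=np.linalg.inv(c["pose"]);r,_=cv2.Rodrigues(T[:3,:3])
    return cv2.projectPoints(np.float64(P),r,T[:3,3],c["K"],np.float64(c["D"]))[0][:,0]
def silh(c,P):
    p=proj(c,P);m=np.zeros((420*4,560*4),np.uint8)
    cv2.fillConvexPoly(m,cv2.convexHull(np.int32(np.round(p*4+1.5))),1)
    return cv2.resize(m.astype(np.float32),(560,420),interpolation=cv2.INTER_AREA)
def iou(c,P,M):
    s=silh(c,P);return np.minimum(s,M).sum()/np.maximum(s,M).sum()
a=np.linspace(0,2*np.pi,40,endpoint=False)
def cyl(x,y,zc,r=20.3,h=60):
    o=np.c_[x+r*np.cos(a),y+r*np.sin(a)]
    return np.r_[np.c_[o,0*a+zc-h/2],np.c_[o,0*a+zc+h/2]]
def rect(x,y,t,z0,z1,lx,ly):
    R=np.array([[np.cos(t),-np.sin(t)],[np.sin(t),np.cos(t)]])
    o=np.array([[1,1],[1,-1],[-1,-1],[-1,1]])*[lx/2,ly/2]@R.T+[x,y]
    return np.r_[np.c_[o,[z0]*4],np.c_[o,[z1]*4]]
def ray(c,p,z):
    u=cv2.undistortPoints(np.float64(p).reshape(1,1,2),c["K"],np.float64(c["D"]))[0,0]
    d=c["pose"][:3,:3]@[u[0],u[1],1];o=c["pose"][:3,3];return (o+d*(z-o[2])/d[2])[:2]
def fit(f,x0,st):
    x0=np.float64(x0);S=np.r_[[x0],x0+np.diag(st)]
    r=minimize(lambda v:-f(v),x0,method="Nelder-Mead",options=dict(initial_simplex=S,xatol=.05,fatol=1e-4,maxiter=200));return r.x,-r.fun
E
python3 - <<'E'
from h import *
C={n:cams.camera(n) for n in("top","scene")}
near={"yellow":(342,223),"green":(413,211),"blue":(450,206),"black":(375,221)}
nearS={"yellow":(253,238),"green":(215,291),"blue":(188,320),"black":(233,261)}
for j in J:
  for n,N in(("top",near),("scene",nearS)):
    rs=[r for r in models.regions_of(n,"center_"+j) if np.hypot(*(np.array(r["point"])-N[j]))<9]
    if not rs: print(j,n,"none");continue
    M=rs[0]["pixels"].astype(np.float32);x0=ray(C[n],rs[0]["point"],45)
    print(j,n,np.sum(M),*fit(lambda v:iou(C[n],cyl(*v,41),M),x0,[8,8]))
for k in("src","dst"):
  for n in C:
    for r in models.regions_of(n,k)[:1]:
      cv2.imwrite(f"pics/m_{k}_{n}.png",r["pixels"]*255)
      M=r["pixels"].astype(np.float32);x0=ray(C[n],r["point"],15)
      print(k,n,r["score"],x0,*fit(lambda v:iou(C[n],rect(*v[:2],v[2]/100,0,22,74,284),M),[*x0,0],[10,10,10]))
E
```

```text
yellow top 416.0 [ 528.65540615 -101.24690118] 0.9460239410400391
yellow scene 561.0 [ 529.65101462 -104.9507508 ] 0.9357768893241882
green top 498.0 [ 554.594144   -239.68142678] 0.9338823556900024
green scene 616.0 [ 554.03983924 -240.7856949 ] 0.9055596590042114
blue top 531.0 [ 564.83908775 -308.62320913] 0.9036285877227783
blue scene 737.0 [ 564.81905947 -310.49586101] 0.9627031683921814
black top 475.0 [ 537.99262096 -165.80020016] 0.9504950642585754
black scene 574.0 [ 537.10944491 -166.67609703] 0.9146206974983215
src top 0.97 [ 532.62257881 -193.88942663] [ 545.3530163  -199.60176173   17.80964718] 0.2966834604740143
src scene 0.7 [ 587.49978444 -225.41090244] [ 546.86774488 -203.36434864   17.55080107] 0.30746978521347046
dst top 0.7 [538.63693534 214.82572222] [537.07192281 209.13791573   2.83226793] 0.9669755697250366
dst scene 0.57 [542.09730444 195.94222514] [538.33629155 206.42670096   2.90946607] 0.976892352104187[ WARN:0@7.245] global loadsave.cpp:1063 imwrite_ Unsupported depth image for selected encoder is fallbacked to CV_8U.
```

```bash
cat >> h.py <<'E'
from scipy.spatial.transform import Rotation as Ro
Y0,Y1=1.743,1.599
SRC=dict(yellow=(529.1,-103),black=(537.5,-166.2),green=(554.3,-240.2),blue=(564.8,-309.5))
DST=dict(yellow=(540.7,102.8),black=(538.7,172.8),green=(536.7,242.8),blue=(534.7,312.8))
def go(x,y,z,yaw):
    s=manip.read_state();R=Ro.from_euler("xyz",s["eef_rot"])
    d=R.inv().apply(np.array([x,y,z])-s["eef_pos"])/10
    w=(s["eef_rot"][2]-yaw+np.pi)%(2*np.pi)-np.pi
    print("row",np.round(d,2),"turn",round(w,3),"t",round(s["clock"],2),"gap",round(s["finger_gap"],1),"pos",np.round(s["eef_pos"],1),"F",np.round(s["wrist_force"],1))
E
python3 - <<'E'
from h import *
go(*SRC["yellow"],160,Y0)
# overlay fits
for n in("top","scene"):
    c=cams.camera(n);f=c["frame"][:,:,::-1].copy()
    for P in(rect(546,-201.5,.175,22,22,74,284),rect(537.7,207.8,.0287,22,22,74,284)):
        cv2.polylines(f,[np.int32(np.round(proj(c,P[4:])))],True,(255,255,0),1)
    for j in J:
        cv2.polylines(f,[cv2.convexHull(np.int32(np.round(proj(c,cyl(*SRC[j],41)))))],True,(255,0,255),1)
    f=f[120:350,100:480];cv2.imwrite(f"pics/ov_{n}.png",cv2.resize(f,None,fx=2,fy=2))
E
```

```text
row [-51.94 -40.59   5.34] turn 0.936 t 1.4 gap 94.1 pos [245.6 492.1 213.5] F [ 0.3 -0.5  0.2]
```

View pics/ov_top.png

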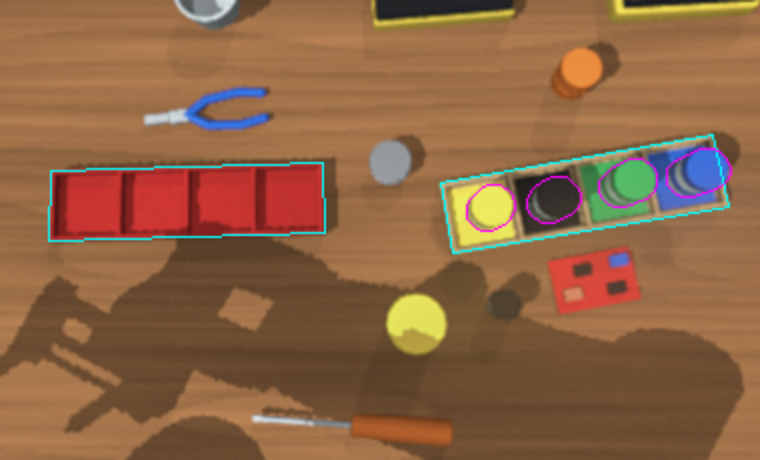

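View pics/ov_scene.png

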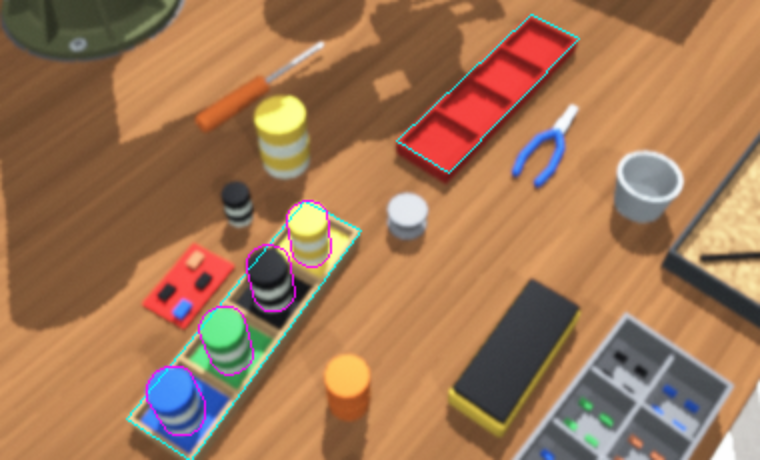

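The overlays match both racks and all four jars. Moving to above the yellow jar.

```bash
python3 -m pendant '[[[-52,-40.6,5.3,0.936],[-52,-40.6,5.3,0.936],[-52,-40.6,5.3,0.936],[-52,-40.6,5.3,0.936],[-52,-40.6,5.3,0.936]]]' 0.5 15; python3 -c "
from h import *;go(*SRC['yellow'],160,Y0)"
```

```text
clock: 2.0
eef_pos: [353.3, 265.4, 193.5]
eef_rot: [3.141, -0.0, 1.923]
wrist_force: [1.4, 0.3, -0.2]
finger_gap: 70.5
row [-40.65   3.79   3.35] turn 0.18 t 2.0 gap 70.5 pos [353.3 265.4 193.5] F [ 1.4  0.3 -0.2]
```

```bash
python3 -m pendant '[[[-40.6,3.8,3.3,0.18],[-40.6,3.8,3.3,0.18],[-40.6,3.8,3.3,0.18],[-40.6,3.8,3.3,0.18],[-40.6,3.8,3.3,0.18]]]'; python3 -c "
from h import *;go(*SRC['yellow'],130,Y0)"
```

```text
clock: 2.5
eef_pos: [462.1, 40.9, 173.4]
eef_rot: [3.141, 0.0, 1.749]
wrist_force: [1.0, 0.5, 0.6]
finger_gap: 70.7
row [-15.35   4.04   4.34] turn 0.006 t 2.5 gap 70.7 pos [462.1  40.9 173.4] F [1.  0.5 0.6]
```

```bash
python3 -m pendant '[[[-15.4,4,4.3,0.006],[-15.4,4,4.3,0.006],[-15.4,4,4.3,0.006],[-15.4,4,4.3,0.006],[-15.4,4,4.3,0.006]]]'; python3 -c "
from h import *;go(*SRC['yellow'],40,Y0)"
```

```text
clock: 3.0
eef_pos: [528.1, -102.8, 129.3]
eef_rot: [-3.14, -0.001, 1.74]
wrist_force: [0.6, 0.9, 0.2]
finger_gap: 70.9
row [-0.04  0.11  8.93] turn -0.003 t 3.0 gap 70.9 pos [ 528.1 -102.8  129.3] F [0.6 0.9 0.2]
```

```bash
python3 -m pendant '[[[0,0.1,3,0],[0,0.1,6,0],[0,0.1,9,0],[0,0.1,9,0],[0,0.1,9,0]]]'; python3 -c "
from h import *;go(*SRC['yellow'],40,Y0)
c=cams.camera('scene');cv2.imwrite('pics/s1.png',cv2.resize(c['frame'][120:350,130:350,::-1],None,fx=2.5,fy=2.5))"
```

```text
clock: 3.5
eef_pos: [529.3, -100.4, 41.5]
eef_rot: [3.141, 0.0, 1.744]
wrist_force: [0.0, 0.8, 0.5]
finger_gap: 70.4
row [-0.25 -0.07  0.15] turn 0.001 t 3.5 gap 70.4 pos [ 529.3 -100.4   41.5] F [0.  0.8 0.5]
```

View pics/s1.png

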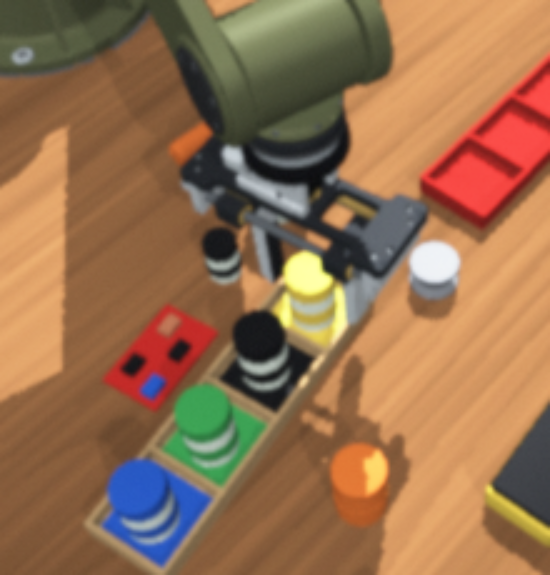

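The picture shows the fingers straddling the yellow jar, around (310,290) in the crop, and clear of the neighbours. Closing.

```bash
python3 -m pendant '[[[-0.1,0,0.1,0],[-0.1,0,0.1,0],[-0.1,0,0.1,0],[-0.1,0,0.1,0],[-0.1,0,0.1,0]]]' -0.6 15; python3 -m pendant '[[[0,0,0,0],[0,0,0,0],[0,0,0,0]]]'; python3 -c "
from h import *;go(*SRC['yellow'],40,Y0)"
```

```text
clock: 4.05
eef_pos: [529.4, -102.4, 39.6]
eef_rot: [3.141, 0.0, 1.743]
wrist_force: [-0.7, -0.3, 2.7]
finger_gap: 40.5
clock: 4.35
eef_pos: [529.4, -102.4, 39.5]
eef_rot: [3.141, 0.0, 1.743]
wrist_force: [-2.3, 0.1, 5.9]
finger_gap: 40.7
row [-0.05 -0.04 -0.05] turn -0.0 t 4.35 gap 40.7 pos [ 529.4 -102.4   39.5] F [-2.3  0.1  5.9]
```

```bash
python3 -m pendant '[[[0,0,-2,0],[0,0,-6,0],[0,0,-11,0],[0,0,-11,0]]]'; python3 -c "
from h import *;go(*DST['yellow'],150,Y1)"
```

```text
clock: 4.75
eef_pos: [531.7, -102.9, 155.2]
eef_rot: [3.133, 0.004, 1.743]
wrist_force: [0.0, -0.0, -0.8]
finger_gap: 40.6
row [20.11  4.41  0.48] turn 0.144 t 4.75 gap 40.6 pos [ 531.7 -102.9  155.2] F [ 0.  -0.  -0.8]
```

```bash
python3 -m pendant '[[[2.5,0.5,0,0.03],[6.5,1.4,0,0.06],[11,2.4,0,0.1],[15.5,3.4,0,0.13],[18.5,4.1,0,0.144]]]'; python3 -m pendant '[[[1.6,0.1,0,0],[1.6,0.1,0,0],[1.6,0.1,0,0]]]'; python3 -c "
from h import *;go(*DST['yellow'],38.5,Y1)"
```

```text
clock: 5.25
eef_pos: [537.5, 89.6, 148.4]
eef_rot: [-3.141, -0.0, 1.599]
wrist_force: [-0.1, -0.5, -1.0]
finger_gap: 40.9
clock: 5.55
eef_pos: [538.5, 102.3, 148.8]
eef_rot: [-3.141, 0.0, 1.599]
wrist_force: [-0.2, -0.8, -0.3]
finger_gap: 40.4
row [ 0.05  0.23 11.03] turn 0.0 t 5.55 gap 40.4 pos [538.5 102.3 148.8] F [-0.2 -0.8 -0.3]
```

```bash
python3 -m pendant '[[[0,0.2,2.5,0],[0,0.2,6,0],[0,0.2,9,0],[0,0.2,10,0],[0,0.2,10,0]]]'; python3 -m pendant '[[[0,0,0,0],[0,0,0,0],[0,0,0,0]]]'; python3 -c "
from h import *;go(*DST['yellow'],37.5,Y1)
c=cams.camera('scene');cv2.imwrite('pics/s2.png',cv2.resize(c['frame'][80:310,200:420,::-1],None,fx=2.5,fy=2.5))"
```

```text
clock: 6.05
eef_pos: [540.2, 101.9, 48.5]
eef_rot: [-3.139, 0.0, 1.598]
wrist_force: [0.7, -0.1, -1.4]
finger_gap: 40.4
clock: 6.35
eef_pos: [541.2, 103.0, 50.4]
eef_rot: [3.14, -0.0, 1.599]
wrist_force: [-0.4, -0.2, -1.0]
finger_gap: 40.5
row [-0.02 -0.05  1.29] turn -0.0 t 6.35 gap 40.5 pos [541.2 103.   50.4] F [-0.4 -0.2 -1. ]
```

View pics/s2.png

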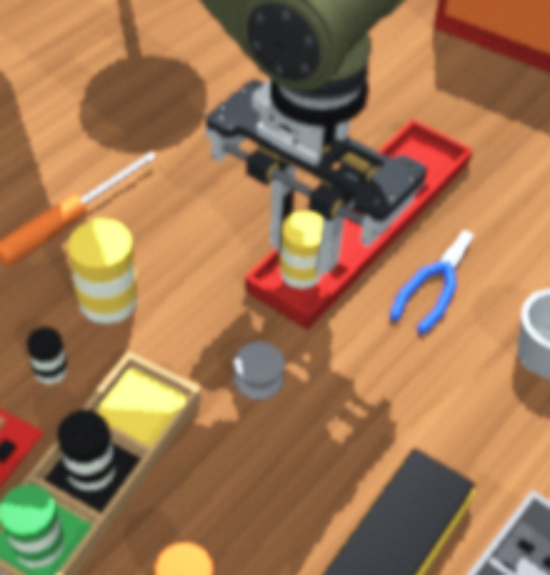

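The yellow jar hangs upright over the right-hand place, at crop (300,260). Lowering it and releasing.

```bash
python3 -m pendant '[[[0,0,0.6,0],[0,0,1.1,0],[0,0,1.3,0],[0,0,1.3,0],[0,0,1.3,0]]]'; python3 -m pendant '[[[0,0,0,0],[0,0,0,0],[0,0,0,0],[0,0,0,0]]]' 0.4; python3 -c "
from h import *;go(*DST['yellow'],140,Y1)"
```

```text
clock: 6.9
eef_pos: [540.5, 103.1, 36.4]
eef_rot: [-3.141, 0.0, 1.599]
wrist_force: [-2.7, -0.5, 6.1]
finger_gap: 40.4
clock: 7.3
eef_pos: [540.6, 103.1, 36.1]
eef_rot: [-3.141, 0.0, 1.599]
wrist_force: [0.2, 0.9, -0.4]
finger_gap: 64.9
row [-3.000e-02  1.000e-02 -1.039e+01] turn -0.0 t 7.3 gap 64.9 pos [540.6 103.1  36.1] F [ 0.2  0.9 -0.4]
```

```bash
python3 -m pendant '[[[0,0,-2,0],[0,0,-6,0],[0,0,-10,0],[0,0,-10.4,0],[0,0,-10.4,0]]]' 0.5; python3 -c "
from h import *;go(*SRC['black'],135,Y0)
c=cams.camera('scene');cv2.imwrite('pics/s3.png',cv2.resize(c['frame'][80:310,200:420,::-1],None,fx=2,fy=2))"
```

```text
clock: 7.8
eef_pos: [540.9, 103.1, 141.0]
eef_rot: [3.14, -0.0, 1.599]
wrist_force: [0.2, -0.2, -0.4]
finger_gap: 70.7
row [-26.91  -1.1    0.59] turn -0.144 t 7.8 gap 70.7 pos [540.9 103.1 141. ] F [ 0.2 -0.2 -0.4]
```

View pics/s3.png

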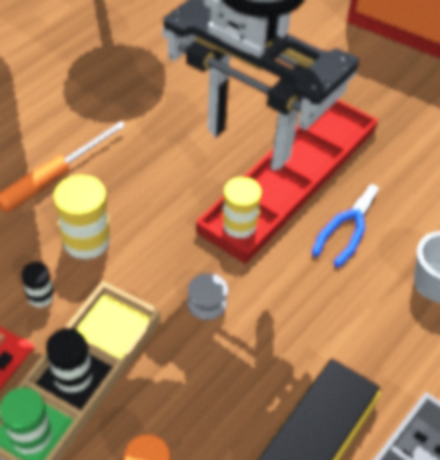

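The yellow jar stands upright in the right end of the red rack, at crop (240,210). Next is the black jar.

```bash
python3 -m pendant '[[[-4,-0.2,0,-0.03],[-9,-0.4,0.1,-0.07],[-14,-0.6,0.3,-0.1],[-19,-0.8,0.4,-0.13],[-23.5,-1,0.6,-0.144]]]'; python3 -m pendant '[[[-3.4,0.3,0,0],[-3.4,0.3,0,0],[-3.4,0.3,0,0],[-3.4,0.3,0,0]]]'; python3 -c "
from h import *;go(*SRC['black'],40,Y0)"
```

```text
clock: 8.35
eef_pos: [536.2, -134.2, 132.5]
eef_rot: [-3.139, -0.001, 1.744]
wrist_force: [0.5, 0.6, 0.8]
finger_gap: 70.5
clock: 8.75
eef_pos: [545.6, -164.1, 133.2]
eef_rot: [-3.14, -0.001, 1.744]
wrist_force: [-0.2, -0.3, 1.0]
finger_gap: 70.5
row [-0.08 -0.82  9.32] turn 0.001 t 8.75 gap 70.5 pos [ 545.6 -164.1  133.2] F [-0.2 -0.3  1. ]
```

```bash
python3 -m pendant '[[[-0.1,-0.8,1,0],[-0.1,-0.8,4,0],[-0.1,-0.8,8,0],[-0.1,-0.8,9.3,0],[-0.1,-0.8,9.3,0]]]';python3 -m pendant '[[[0,0,0,0],[0,0,0,0]]]'; python3 -c "
from h import *;go(*SRC['black'],40,Y0)"
```

```text
clock: 9.25
eef_pos: [537.1, -166.7, 39.6]
eef_rot: [-3.138, -0.002, 1.743]
wrist_force: [0.3, -0.3, 0.4]
finger_gap: 70.5
clock: 9.45
eef_pos: [539.0, -167.7, 43.0]
eef_rot: [3.139, 0.001, 1.743]
wrist_force: [-0.3, -0.5, -0.4]
finger_gap: 70.9
row [ 0.17 -0.13  0.3 ] turn 0.0 t 9.45 gap 70.9 pos [ 539.  -167.7   43. ] F [-0.3 -0.5 -0.4]
```

```bash
python3 -m pendant '[[[0.1,-0.1,0.2,0],[0.1,-0.1,0.2,0],[0.1,-0.1,0.2,0],[0.1,-0.1,0.2,0],[0.1,-0.1,0.2,0]]]' -0.6 15;python3 -m pendant '[[[0,0,0,0],[0,0,0,0],[0,0,0,0]]]'; python3 -c "
from h import *;go(*SRC['black'],40,Y0)"
```

```text
clock: 9.95
eef_pos: [537.2, -166.7, 39.4]
eef_rot: [3.141, 0.0, 1.743]
wrist_force: [0.2, 0.9, 0.6]
finger_gap: 40.7
clock: 10.25
eef_pos: [537.2, -166.7, 39.4]
eef_rot: [3.141, 0.0, 1.743]
wrist_force: [-0.2, -0.4, 3.8]
finger_gap: 40.6
row [ 0.05  0.04 -0.06] turn -0.0 t 10.25 gap 40.6 pos [ 537.2 -166.7   39.4] F [-0.2 -0.4  3.8]
```

```bash
python3 -m pendant '[[[0,0,-1.5,0],[0,0,-5,0],[0,0,-9,0],[0,0,-11,0],[0,0,-11,0]]]'; python3 -c "
from h import *;go(*DST['black'],150,Y1)"
```

```text
clock: 10.75
eef_pos: [538.2, -167.1, 153.0]
eef_rot: [3.137, 0.003, 1.743]
wrist_force: [-0.2, 0.8, -1.0]
finger_gap: 40.9
row [33.48  5.87  0.24] turn 0.144 t 10.75 gap 40.9 pos [ 538.2 -167.1  153. ] F [-0.2  0.8 -1. ]
```

```bash
python3 -m pendant '[[[2.5,0.5,0,0.02],[7,1.2,0,0.05],[12,2.1,0,0.08],[17,3,0,0.11],[22,3.9,0,0.144]]]'; python3 -c "
from h import *;go(*DST['black'],150,Y1)"
```

```text
clock: 11.25
eef_pos: [536.9, 56.2, 148.3]
eef_rot: [-3.14, 0.0, 1.597]
wrist_force: [1.3, 0.0, -1.2]
finger_gap: 40.5
row [11.65  0.48 -0.17] turn -0.002 t 11.25 gap 40.5 pos [536.9  56.2 148.3] F [ 1.3  0.  -1.2]
```

```bash
python3 -m pendant '[[[4.5,0.2,-0.1,0],[8.5,0.3,-0.1,0],[11,0.3,-0.1,0],[11.4,0.3,-0.1,0],[11.4,0.3,-0.1,0]]]'; python3 -m pendant '[[[0,0,0,0],[0,0,0,0]]]';python3 -c "
from h import *;go(*DST['black'],50,Y1)"
```

```text
clock: 11.75
eef_pos: [537.2, 168.5, 149.4]
eef_rot: [-3.14, 0.0, 1.6]
wrist_force: [-0.3, -0.2, -0.5]
finger_gap: 40.5
clock: 11.95
eef_pos: [537.7, 167.2, 150.1]
eef_rot: [-3.141, 0.0, 1.597]
wrist_force: [0.2, -0.3, -0.1]
finger_gap: 40.3
row [ 0.56  0.12 10.01] turn -0.002 t 11.95 gap 40.3 pos [537.7 167.2 150.1] F [ 0.2 -0.3 -0.1]
```

```bash
python3 -m pendant '[[[0.5,0.1,1.5,0],[0.5,0.1,5,0],[0.5,0.1,8.5,0],[0.5,0.1,10,0],[0.5,0.1,10,0]]]'; python3 -m pendant '[[[0,0,0,0],[0,0,0,0],[0,0,0,0]]]';python3 -c "
from h import *;go(*DST['black'],36.5,Y1)"
```

```text
clock: 12.45
eef_pos: [537.5, 173.0, 48.0]
eef_rot: [-3.138, 0.001, 1.598]
wrist_force: [0.2, -0.0, 0.7]
finger_gap: 40.7
clock: 12.75
eef_pos: [539.2, 173.6, 51.6]
eef_rot: [3.139, -0.0, 1.599]
wrist_force: [0.0, -0.7, -0.8]
finger_gap: 40.6
row [-0.08 -0.05  1.51] turn -0.0 t 12.75 gap 40.6 pos [539.2 173.6  51.6] F [ 0.  -0.7 -0.8]
```

```bash
python3 -m pendant '[[[0,0,0.6,0],[0,0,1.1,0],[0,0,1.4,0],[0,0,1.4,0],[0,0,1.4,0]]]'; python3 -m pendant '[[[0,0,0,0],[0,0,0,0],[0,0,0,0],[0,0,0,0]]]' 0.4; python3 -m pendant '[[[0,0,-2,0],[0,0,-6,0],[0,0,-10,0],[0,0,-10.4,0],[0,0,-10.4,0]]]' 0.5; python3 -c "
from h import *;go(*SRC['green'],135,Y0)
c=cams.camera('scene');cv2.imwrite('pics/s4.png',cv2.resize(c['frame'][80:310,200:420,::-1],None,fx=2,fy=2))"
```

```text
clock: 13.25
eef_pos: [538.4, 173.4, 36.1]
eef_rot: [-3.141, 0.0, 1.599]
wrist_force: [-1.0, -0.3, -0.6]
finger_gap: 40.6
clock: 13.65
eef_pos: [538.5, 173.4, 36.3]
eef_rot: [-3.142, 0.0, 1.599]
wrist_force: [0.2, 0.4, 0.3]
finger_gap: 65.0
clock: 14.15
eef_pos: [538.8, 173.5, 141.1]
eef_rot: [3.14, -0.0, 1.599]
wrist_force: [-0.2, 0.0, -0.2]
finger_gap: 70.5
row [-41.4    0.39   0.59] turn -0.144 t 14.15 gap 70.5 pos [538.8 173.5 141.1] F [-0.2  0.  -0.2]
```

View pics/s4.png

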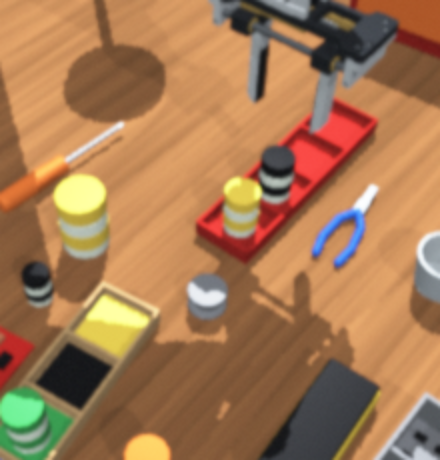

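Yellow and black both stand upright, at crop (240,210) and (277,175). Next is the green jar.

```bash
python3 -m pendant '[[[-4,0,0,-0.02],[-9,0.1,0.1,-0.05],[-14,0.1,0.2,-0.08],[-19,0.2,0.3,-0.11],[-24,0.2,0.4,-0.144]]]'; python3 -c "
from h import *;go(*SRC['green'],135,Y0)"
```

```text
clock: 14.7
eef_pos: [546.3, -68.2, 134.5]
eef_rot: [-3.139, -0.001, 1.744]
wrist_force: [1.2, -0.1, -0.7]
finger_gap: 70.0
row [-17.08  -2.18  -0.06] turn 0.001 t 14.7 gap 70.0 pos [546.3 -68.2 134.5] F [ 1.2 -0.1 -0.7]
```

```bash
python3 -m pendant '[[[-4.5,-0.6,0,0],[-9,-1.2,0,0],[-13.5,-1.7,0,0],[-16,-2.1,0,0],[-17,-2.2,0,0]]]';  python3 -m pendant '[[[0,0,0,0],[0,0,0,0]]]';python3 -c "
from h import *;go(*SRC['green'],40,Y0)"
```

```text
clock: 15.2
eef_pos: [553.7, -239.6, 134.2]
eef_rot: [-3.139, -0.002, 1.74]
wrist_force: [-0.8, 0.4, 0.5]
finger_gap: 70.6
clock: 15.4
eef_pos: [554.5, -236.3, 135.5]
eef_rot: [-3.141, -0.001, 1.744]
wrist_force: [-0.2, 1.1, -0.5]
finger_gap: 70.4
row [-0.39 -0.08  9.55] turn 0.001 t 15.4 gap 70.4 pos [ 554.5 -236.3  135.5] F [-0.2  1.1 -0.5]
```

```bash
python3 -m pendant '[[[-0.3,-0.1,1.5,0],[-0.3,-0.1,5,0],[-0.3,-0.1,8.5,0],[-0.3,-0.1,9.5,0],[-0.3,-0.1,9.5,0]]]';python3 -m pendant '[[[0,0,0,0],[0,0,0,0],[0,0,0,0]]]'; python3 -c "
from h import *;go(*SRC['green'],40,Y0)"
```

```text
clock: 15.9
eef_pos: [553.6, -239.8, 39.8]
eef_rot: [-3.139, -0.002, 1.744]
wrist_force: [0.1, -0.4, 0.4]
finger_gap: 70.6
clock: 16.2
eef_pos: [554.7, -241.0, 42.6]
eef_rot: [3.14, 0.001, 1.743]
wrist_force: [-0.1, -0.1, 0.3]
finger_gap: 70.8
row [ 0.09 -0.03  0.26] turn -0.0 t 16.2 gap 70.8 pos [ 554.7 -241.    42.6] F [-0.1 -0.1  0.3]
```

```bash
python3 -m pendant '[[[0.1,0,0.2,0],[0.1,0,0.2,0],[0.1,0,0.2,0],[0.1,0,0.2,0],[0.1,0,0.2,0]]]' -0.6 15;python3 -m pendant '[[[0,0,0,0],[0,0,0,0],[0,0,0,0]]]'; python3 -c "
from h import *;go(*SRC['green'],40,Y0)"; python3 -m pendant '[[[0,0,-1.5,0],[0,0,-5,0],[0,0,-9,0],[0,0,-11,0],[0,0,-11,0]]]'; python3 -c "
from h import *;go(*DST['green'],150,Y1)"
```

```text
clock: 16.7
eef_pos: [554.0, -239.8, 39.3]
eef_rot: [3.141, 0.0, 1.743]
wrist_force: [-0.7, -0.6, 0.3]
finger_gap: 40.6
clock: 17.0
eef_pos: [554.0, -239.8, 39.3]
eef_rot: [3.142, 0.0, 1.743]
wrist_force: [0.4, -0.2, 0.3]
finger_gap: 40.6
row [-0.05  0.02 -0.07] turn -0.0 t 17.0 gap 40.6 pos [ 554.  -239.8   39.3] F [ 0.4 -0.2  0.3]
clock: 17.5
eef_pos: [555.1, -240.3, 153.4]
eef_rot: [3.137, 0.004, 1.743]
wrist_force: [-0.3, -0.4, -1.8]
finger_gap: 40.1
row [47.92  6.45  0.2 ] turn 0.144 t 17.5 gap 40.1 pos [ 555.1 -240.3  153.4] F [-0.3 -0.4 -1.8]
```

```bash
python3 -m pendant '[[[2.5,0.3,0,0.02],[7,0.9,0,0.05],[12,1.6,0,0.08],[17,2.3,0,0.11],[22,3,0,0.144]]]'; python3 -c "
from h import *;go(*DST['green'],150,Y1)"
```

```text
clock: 18.0
eef_pos: [545.0, -17.5, 148.4]
eef_rot: [-3.14, -0.0, 1.597]
wrist_force: [0.3, 0.2, -1.3]
finger_gap: 40.2
row [26.04 -0.14 -0.16] turn -0.002 t 18.0 gap 40.2 pos [545.  -17.5 148.4] F [ 0.3  0.2 -1.3]
```

```bash
python3 -m pendant '[[[5,0,-0.1,0],[10,0,-0.1,0],[15,0,-0.1,0],[19.5,0,-0.1,0],[23,0,-0.1,0]]]';  python3 -m pendant '[[[2,0,0,0],[2.6,0,0,0],[2.6,0,0,0],[2.6,0,0,0]]]';python3 -c "
from h import *;go(*DST['green'],50,Y1)"
```

```text
clock: 18.5
eef_pos: [538.5, 213.0, 149.3]
eef_rot: [-3.14, 0.0, 1.6]
wrist_force: [1.3, -0.2, -0.4]
finger_gap: 40.3
clock: 18.9
eef_pos: [538.8, 235.5, 149.9]
eef_rot: [-3.141, 0.0, 1.598]
wrist_force: [0.2, -0.2, -1.3]
finger_gap: 40.3
row [ 0.74 -0.18  9.99] turn -0.001 t 18.9 gap 40.3 pos [538.8 235.5 149.9] F [ 0.2 -0.2 -1.3]
```

```bash
python3 -m pendant '[[[0.6,-0.2,1.5,0],[0.6,-0.2,5,0],[0.6,-0.2,8.5,0],[0.6,-0.2,10,0],[0.6,-0.2,10,0]]]'; python3 -m pendant '[[[0,0,0,0],[0,0,0,0],[0,0,0,0]]]';python3 -c "
from h import *;go(*DST['green'],36.5,Y1)"
```

```text
clock: 19.4
eef_pos: [535.6, 241.7, 48.0]
eef_rot: [-3.138, 0.001, 1.598]
wrist_force: [1.4, 0.3, -0.4]
finger_gap: 40.0
clock: 19.7
eef_pos: [537.3, 242.7, 51.7]
eef_rot: [3.139, -0.001, 1.599]
wrist_force: [-0.7, 0.3, -1.0]
finger_gap: 40.3
row [ 0.01 -0.06  1.52] turn -0.0 t 19.7 gap 40.3 pos [537.3 242.7  51.7] F [-0.7  0.3 -1. ]
```

```bash
python3 -m pendant '[[[0,0,0.6,0],[0,0,1.1,0],[0,0,1.4,0],[0,0,1.4,0],[0,0,1.4,0]]]'; python3 -m pendant '[[[0,0,0,0],[0,0,0,0],[0,0,0,0],[0,0,0,0]]]' 0.4; python3 -m pendant '[[[0,0,-2,0],[0,0,-6,0],[0,0,-10,0],[0,0,-10.4,0],[0,0,-10.4,0]]]' 0.5; python3 -c "
from h import *;go(*SRC['blue'],135,Y0)
c=cams.camera('scene');cv2.imwrite('pics/s5.png',cv2.resize(c['frame'][80:340,150:420,::-1],None,fx=2,fy=2))"
```

```text
clock: 20.2
eef_pos: [536.5, 242.5, 36.0]
eef_rot: [-3.141, 0.0, 1.599]
wrist_force: [0.4, -0.1, -1.5]
finger_gap: 40.2
clock: 20.6
eef_pos: [536.7, 242.5, 36.3]
eef_rot: [3.141, -0.0, 1.599]
wrist_force: [0.1, 0.5, -0.4]
finger_gap: 64.8
clock: 21.1
eef_pos: [536.9, 242.6, 141.1]
eef_rot: [3.14, -0.001, 1.599]
wrist_force: [-1.2, -1.3, -0.4]
finger_gap: 70.4
row [-55.27   1.24   0.58] turn -0.144 t 21.1 gap 70.4 pos [536.9 242.6 141.1] F [-1.2 -1.3 -0.4]
```

View pics/s5.png

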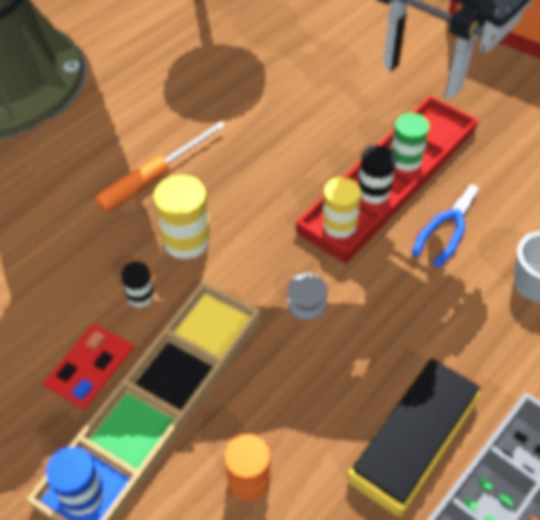

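Three jars are in place and upright: yellow (340,210), black (376,178) and green (410,145). Next is the blue jar.

```bash
python3 -m pendant '[[[-4,0,0,-0.02],[-9,0.2,0.1,-0.05],[-14,0.3,0.2,-0.08],[-19,0.4,0.3,-0.11],[-24,0.5,0.4,-0.144]]]'; python3 -c "
from h import *;go(*SRC['blue'],135,Y0)"
```

```text
clock: 21.65
eef_pos: [547.4, 1.0, 134.5]
eef_rot: [-3.139, -0.001, 1.744]
wrist_force: [0.3, 0.5, 0.7]
finger_gap: 70.4
row [-30.88  -3.64  -0.06] turn 0.001 t 21.65 gap 70.4 pos [547.4   1.  134.5] F [0.3 0.5 0.7]
```

```bash
python3 -m pendant '[[[-5,-0.6,0,0],[-10,-1.2,0,0],[-15,-1.8,0,0],[-20,-2.4,0,0],[-24.5,-2.9,0,0]]]';  python3 -m pendant '[[[-4,-0.5,0,0],[-6.3,-0.7,0,0],[-6.3,-0.7,0,0],[-6.3,-0.7,0,0]]]';python3 -c "
from h import *;go(*SRC['blue'],40,Y0)"
```

```text
clock: 22.15
eef_pos: [560.7, -245.5, 134.3]
eef_rot: [-3.139, -0.002, 1.742]
wrist_force: [0.2, 0.4, 0.5]
finger_gap: 70.4
clock: 22.55
eef_pos: [565.0, -306.2, 134.5]
eef_rot: [-3.14, -0.002, 1.742]
wrist_force: [0.6, 0.6, 0.1]
finger_gap: 70.7
row [-0.34 -0.06  9.45] turn -0.001 t 22.55 gap 70.7 pos [ 565.  -306.2  134.5] F [0.6 0.6 0.1]
```

```bash
python3 -m pendant '[[[-0.3,0,1.5,0],[-0.3,0,5,0],[-0.3,0,8.5,0],[-0.3,0,9.5,0],[-0.3,0,9.5,0]]]';python3 -m pendant '[[[0,0,0,0],[0,0,0,0],[0,0,0,0]]]'; python3 -c "
from h import *;go(*SRC['blue'],40,Y0)"
```

```text
clock: 23.05
eef_pos: [565.5, -308.6, 39.6]
eef_rot: [-3.139, -0.002, 1.744]
wrist_force: [-0.1, -0.3, 0.2]
finger_gap: 70.9
clock: 23.35
eef_pos: [566.7, -310.0, 42.7]
eef_rot: [3.14, 0.001, 1.743]
wrist_force: [0.3, 0.6, 0.3]
finger_gap: 70.6
row [ 0.08 -0.18  0.27] turn -0.0 t 23.35 gap 70.6 pos [ 566.7 -310.    42.7] F [0.3 0.6 0.3]
```

```bash
python3 -m pendant '[[[0,-0.2,0.2,0],[0,-0.2,0.2,0],[0,-0.2,0.2,0],[0,-0.2,0.2,0],[0,-0.2,0.2,0]]]' -0.6 15;python3 -m pendant '[[[0,0,0,0],[0,0,0,0],[0,0,0,0]]]'; python3 -c "
from h import *;go(*SRC['blue'],40,Y0)"; python3 -m pendant '[[[0,0,-1.5,0],[0,0,-5,0],[0,0,-9,0],[0,0,-11,0],[0,0,-11,0]]]'; python3 -c "
from h import *;go(*DST['blue'],150,Y1)"
```

```text
clock: 23.85
eef_pos: [564.1, -310.1, 39.3]
eef_rot: [3.142, 0.0, 1.743]
wrist_force: [0.3, -0.2, 0.7]
finger_gap: 40.7
clock: 24.15
eef_pos: [564.2, -310.1, 39.3]
eef_rot: [3.142, 0.0, 1.743]
wrist_force: [0.7, 0.3, 0.5]
finger_gap: 40.7
row [ 0.05  0.07 -0.07] turn -0.0 t 24.15 gap 40.7 pos [ 564.2 -310.1   39.3] F [0.7 0.3 0.5]
clock: 24.65
eef_pos: [565.2, -310.7, 153.7]
eef_rot: [3.137, 0.004, 1.743]
wrist_force: [0.3, -0.6, -1.8]
finger_gap: 40.4
row [61.96  7.67  0.15] turn 0.144 t 24.65 gap 40.4 pos [ 565.2 -310.7  153.7] F [ 0.3 -0.6 -1.8]
```

```bash
python3 -m pendant '[[[2.5,0.3,0,0.02],[7,0.9,0,0.05],[12,1.5,0,0.08],[17,2.1,0,0.11],[22,2.7,0,0.144]]]'; python3 -c "
from h import *;go(*DST['blue'],150,Y1)"
```

```text
clock: 25.15
eef_pos: [552.2, -87.9, 148.4]
eef_rot: [-3.14, -0.0, 1.597]
wrist_force: [1.1, 1.0, -0.3]
finger_gap: 40.8
row [40.1  -0.69 -0.14] turn -0.002 t 25.15 gap 40.8 pos [552.2 -87.9 148.4] F [ 1.1  1.  -0.3]
```

```bash
python3 -m pendant '[[[5,-0.1,-0.1,0],[10,-0.2,-0.1,0],[15,-0.3,-0.1,0],[20,-0.4,-0.1,0],[25,-0.5,-0.1,0]]]';  python3 -m pendant '[[[5,0,0,0],[10,0,0,0],[13,-0.1,0,0],[14.5,-0.2,0,0],[14.8,-0.2,0,0]]]';python3 -m pendant '[[[0,0,0,0],[0,0,0,0],[0,0,0,0]]]';python3 -c "
from h import *;go(*DST['blue'],50,Y1)"
```

```text
clock: 25.65
eef_pos: [540.2, 161.8, 149.5]
eef_rot: [-3.14, 0.0, 1.599]
wrist_force: [-0.0, -0.0, -1.0]
finger_gap: 40.7
clock: 26.15
eef_pos: [534.4, 308.5, 149.4]
eef_rot: [-3.14, 0.001, 1.6]
wrist_force: [1.4, -1.4, -0.6]
finger_gap: 40.4
clock: 26.45
eef_pos: [535.4, 306.5, 150.4]
eef_rot: [3.141, 0.0, 1.597]
wrist_force: [-0.3, -0.4, -0.8]
finger_gap: 40.3
row [ 0.63 -0.06 10.04] turn -0.002 t 26.45 gap 40.3 pos [535.4 306.5 150.4] F [-0.3 -0.4 -0.8]
```

```bash
python3 -m pendant '[[[0.6,-0.1,1.5,0],[0.6,-0.1,5,0],[0.6,-0.1,8.5,0],[0.6,-0.1,10,0],[0.6,-0.1,10,0]]]'; python3 -m pendant '[[[0,0,0,0],[0,0,0,0],[0,0,0,0]]]';python3 -c "
from h import *;go(*DST['blue'],36.5,Y1)"
```

```text
clock: 26.95
eef_pos: [532.8, 313.2, 47.9]
eef_rot: [-3.138, 0.002, 1.599]
wrist_force: [0.4, 0.0, 0.9]
finger_gap: 40.3
clock: 27.25
eef_pos: [534.4, 314.1, 51.7]
eef_rot: [3.14, -0.001, 1.599]
wrist_force: [0.4, 0.1, -0.2]
finger_gap: 40.4
row [-0.13  0.02  1.52] turn -0.0 t 27.25 gap 40.4 pos [534.4 314.1  51.7] F [ 0.4  0.1 -0.2]
```

```bash
python3 -m pendant '[[[0,0,0.6,0],[0,0,1.1,0],[0,0,1.4,0],[0,0,1.4,0],[0,0,1.4,0]]]'; python3 -m pendant '[[[0,0,0,0],[0,0,0,0],[0,0,0,0],[0,0,0,0]]]' 0.4; python3 -m pendant '[[[0,0,-2,0],[0,0,-6,0],[0,0,-11,0],[0,0,-16,0],[0,0,-16,0]]]' 0.5;python3 -m pendant '[[[0,-5,0,0],[0,-10,0,0],[0,-13,0,0],[0,-15,0,0],[0,-15,0,0]]]'; python3 - <<'E'
from h import *
C={n:cams.camera(n) for n in("top","scene")}
c0=np.array([537.7,207.8]);t=.0287;R=np.array([[np.cos(t),np.sin(t)],[-np.sin(t),np.cos(t)]])
for n in C:
  f=C[n]["frame"][:,:,::-1]
  f=f[130:300,90:330] if n=="top" else f[80:310,200:420]
  cv2.imwrite(f"pics/fin_{n}.png",cv2.resize(f,None,fx=2.5,fy=2.5))
  for j in J:
    e=proj(C[n],[[*DST[j],38]])[0]
    for r in models.regions_of(n,"center_"+j):
      if np.hypot(*(np.array(r["point"])-e))<12:
        M=r["pixels"].astype(np.float32)
        x,s=fit(lambda v:iou(C[n],cyl(*v,38),M),DST[j],[8,8]);print(n,j,"rack xy",np.round(R@(x-c0),1),round(float(s),2));break
    else: print(n,j,"not found")
print(manip.read_state()["clock"])
E
```

```text
clock: 27.75
eef_pos: [533.7, 313.8, 36.0]
eef_rot: [-3.141, 0.0, 1.599]
wrist_force: [0.0, 0.5, -0.0]
finger_gap: 40.6
clock: 28.15
eef_pos: [533.8, 313.8, 36.3]
eef_rot: [3.142, -0.0, 1.599]
wrist_force: [0.3, -0.5, 0.0]
finger_gap: 65.2
clock: 28.65
eef_pos: [535.8, 314.9, 203.9]
eef_rot: [3.131, -0.005, 1.599]
wrist_force: [-0.1, 0.1, -1.2]
finger_gap: 69.8
clock: 29.15
eef_pos: [382.2, 309.7, 196.4]
eef_rot: [3.141, -0.0, 1.6]
wrist_force: [0.8, 0.4, -0.2]
finger_gap: 70.5
top yellow rack xy [  -1.2 -103.8] 0.93
top green rack xy [-0.2 35.8] 0.94
top blue rack xy [ -1.6 106. ] 0.91
top black rack xy [ -0.4 -34.5] 0.95
scene yellow rack xy [   1.4 -106.6] 0.91
scene green rack xy [-0.  33.5] 0.9
scene blue rack xy [ -0.7 106.4] 0.9
scene black rack xy [ -1.1 -35.5] 0.93
29.65
```

View pics/fin_top.png

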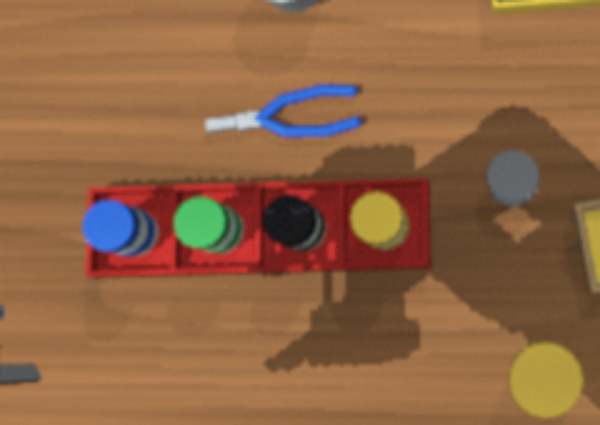

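View pics/fin_scene.png

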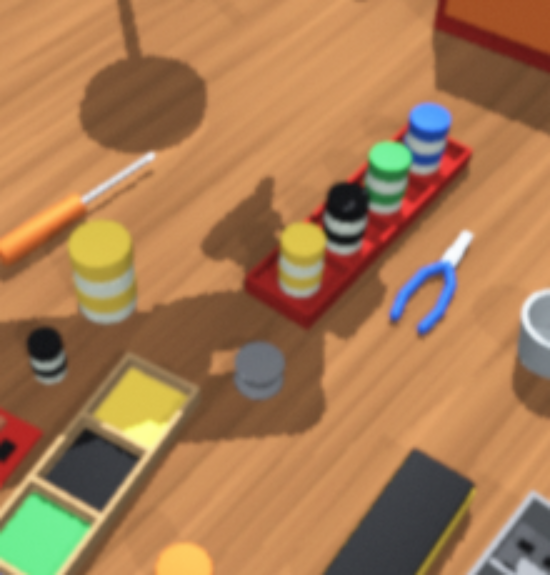

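In the top crop the red rack shows blue, green, black, yellow from the left, at columns 110, 200, 292 and 378. All four jars are upright and the robot is clear of them.

```bash
python3 -c "
from cell import manip;print(manip.sign_off())"
```

```text
the job is handed in; nothing more can be done
None
```

All four jars are now in the red rack in reverse order: blue, green, black, yellow from the robot's left (the wooden rack ran yellow, black, green, blue). I handed the job in at about 30 s of the 96 s allowed.

- **Position:** in both cameras every jar fits to within about 2 mm of the centre of its place. The cameras differ by up to 3 mm for the yellow jar, which is within the calibration.
- **Standing:** all four look upright in both pictures. The release heights match jars resting on the rack floor.
- **Forces and surroundings:** the highest wrist force I read was about 7 N, at the end of a move. I saw no contact with neighbouring things, and the look-alike jars were left alone. The gripper was withdrawn clear before hand-in.

None of the checks failed. The hand-in reported no verdict.

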